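Find the salt tin by its weight

ROBOT

A 6-joint arm with a two-finger parallel gripper is mounted at the origin on the work surface. World frame = base frame: x ahead of the robot, y to its left, z up, the work surface at z = 0. Lengths are in m, angles in rad, forces in N, time in s.
With the tool pointing down it reaches from about 0.375 to 0.975 m from the base axis. Payload 3.8 kg.
Tool frame: the origin (TCP) lies at the very end of the fingers, on their centre line; the grasp point (between the pads) lies 19 mm behind it (bot.tcp_to_grasp is the z of the grasp point in the tool frame, in m); z points along the fingers, y is the direction in which the jaws open and shut (so a half turn about z gives the same grasp; the last joint's range is limited). The gripper opens to 85 mm and grips with 20 to 120 N. Pads are 22 mm wide; open, the fingers measure 114 mm over their backs; the gripper's body (76 mm by 85 mm) begins 54 mm behind the grasp point. The pads swing forward as they close: fully open they stand 13 mm farther back than shut.
Start: joints at [-1.172, 0.264, 1.604, -0, 1.274, -0.037], TCP at [0.285, -0.612, 0.231] pointing down, gripper open.
Joint ranges: [-2.63, 2.63], [-0.94, 2.18], [0.31, 2.57], [-1.31, 4.45], [0, 2.66], [-2.55, 2.55]. Speed limits (rad/s): [2.57, 2.57, 3.14, 3.14, 3.14, 3.14].

INTERFACE

Orientations are given as a rotation vector (axis times angle).
In Python, from workcell import status, vision, job, bot gives the robot as it stands.
- The arm moves only by the tool apply_moves, never from a script. Its argument "deltas" is a list of rows, each a list of 7 numbers: the shift along the tool's x, y, z in m, then the turn, a rotation vector about the tool's x, y, z in rad, then the closure, from 0 (fully open) to 1 (shut). In form: [[x, y, z, rx, ry, rz, jaw], ...]. A call has 1 to 8 rows; each row is the pose to reach, as a shift and turn from the pose commanded when the call began, along the tool's axes at that moment; what a row does not reach only later rows make up. A row lasts 1/12 s, in which the tool goes at most 41.7 mm and 7.16 degrees, less where a joint would pass 70% of its speed; a pose out of reach is approached as far as the arm can. A call with a gripper value outside its range is refused whole. The fingers move at their own pace and stop on an object; "squeeze" is the grip in N (left out, the last holds). Time passes only in rows, so rows that repeat a pose let the fingers close. It gives the time, the measured TCP pose, the force and the opening at its end, in the units of the state.
- status.read_state(): the state, without advancing time (a new reading comes with each control period).
- vision.read_camera(name): name is "scene" or "top"; returns the picture (384x512x3 uint8, red, green, blue); there is no depth.
- vision.get_calibration(name): a dict with "fov_y" (degrees; the focal length in pixels is half the picture's height over the tangent of half this angle, whatever the lens; pixels are square), "cx", "cy" (the principal point, pixels), "R" (3x3) and "t" (3): a world point X has camera coordinates R X + t. Camera axes: x right, y down, z forward; pixel columns grow to the right and rows downward; lengths in m; the calibration is good to about 2 mm. A picture is of the moment at which its call begins. get_calibration takes no time and is no camera call.
- job.finish_job(): hands the job in, once; it reports no verdict.
The state is a dict: "time": time; "q": joint angles; "joint_vel": joint speeds; "joint_torque": joint torques, N m; "tool_pos": TCP position; "tcp_rot": TCP orientation; "wrist_force": force on the tool from outside, world axes, zero at the start; "torque": the same for the moment, N m; "width": opening from 0.0 (shut) to 1.0 (fully open).
Only numpy, scipy, OpenCV 4.12 (cv2) and the standard library are available. Lean on these libraries where they do the work, as an engineer would, in place of code of your own. Each camera call takes 0.05 s, during which the arm holds its last target. There are 200 camera calls.

TASK

One of the four identical blue tins in the crate holds the block of rock salt for the tea and is much heavier than the other three, which are all but empty. Find it by lifting, and set it gently, upright, on the tray midway between the green cup and the glass sugar bowl. The other three tins must end up standing in the crate, and everything else stays where it is.

Things in the scene. Friction and masses are not known exactly. Their poses are not given: they have to be found in the camera images.
- tin_a: One of four identical closed square tins, blue with a brass-coloured lid fixed tight; 62 x 62 mm, 105 mm tall. Origin at the centre of its underside, z up through the lid, x and y square to its sides. Three of the four tins weigh 0.13 to 0.2 kg all told; the one with the salt block weighs 0.45 to 0.65 kg. Which one that is changes every time and nothing shows it from outside.
- tin_b: One of four identical closed square tins, blue with a brass-coloured lid fixed tight; 62 x 62 mm, 105 mm tall. Origin at the centre of its underside, z up through the lid, x and y square to its sides. Three of the four tins weigh 0.13 to 0.2 kg all told; the one with the salt block weighs 0.45 to 0.65 kg. Which one that is changes every time and nothing shows it from outside.
- tin_c: One of four identical closed square tins, blue with a brass-coloured lid fixed tight; 62 x 62 mm, 105 mm tall. Origin at the centre of its underside, z up through the lid, x and y square to its sides. Three of the four tins weigh 0.13 to 0.2 kg all told; the one with the salt block weighs 0.45 to 0.65 kg. Which one that is changes every time and nothing shows it from outside.
- tin_d: One of four identical closed square tins, blue with a brass-coloured lid fixed tight; 62 x 62 mm, 105 mm tall. Origin at the centre of its underside, z up through the lid, x and y square to its sides. Three of the four tins weigh 0.13 to 0.2 kg all told; the one with the salt block weighs 0.45 to 0.65 kg. Which one that is changes every time and nothing shows it from outside.
- crate: Fixed slatted wooden crate, open on top, 260 (x) x 375 (y) x 70 mm high, walls and floor 8 mm thick. Origin at the centre of its underside. Six things stand on its floor in a 2 (x) by 3 (y) pattern about 115 mm apart, in random order: the four tins, the jar and the mill.
- jar: Amber glass jar with a red cap standing in the crate, 60 mm across, 100 mm tall; origin at the centre of its underside. Not part of the job.
- mill: Turned dark wooden spice mill standing in the crate, 56 mm across, 110 mm tall; origin at the centre of its underside. Not part of the job.
- tray: Fixed stainless tray, 360 (x) x 400 (y) mm, floor 4 mm thick, rim 16 mm high. Origin at the centre of its underside.
- cup: Green ceramic cup on the tray, 76 mm across, 85 mm tall, with a pair of wooden chopsticks fixed in it that lean away from the sugar bowl and reach 225 mm high. Origin at the centre of its underside; its -y axis points at the sugar bowl, whose centre is 250 mm away.
- sugar_bowl: Glass sugar bowl on the tray, 92 mm across, 55 mm tall. Origin at the centre of its underside.
- butter_box: Fixed aluminium butter box with a latched lid at the far side of the tray, 83 x 123 x 57 mm high. Origin at the centre of its underside.
- scoop: Steel tea scoop lying diagonally at the tray's far right corner, 140 mm long, 16 mm high, handle towards its -x. Origin at the middle of its underside.
Things that resemble listed ones, but are neither listed nor needed, are in the scene too. Leave any turquoise look-alike of the tin_a alone. Leave any purple look-alike of the tin_c alone.

How it is judged:
At the end, for the whole second after the job is handed in: The heavy tin (it bears on the tray with more than 3.3 N) stands upright and still on the tray's floor, within 25 mm of the midpoint between cup and sugar bowl, measured both along their line and across it; the other three tins, the jar and the mill stand upright and still on the crate's floor (((y of tin_a in the frame of cup between -0.15 and -0.1 m and x of tin_a in the frame of cup between -0.025 and 0.025 m and z of tin_a in the frame of tray below 0.01 m and angle between tin_a's own z axis and vertical below 0.08 rad and linear speed of tin_a below 0.02 m/s and contact force between tin_a and tray above 3.3 N and (x of tin_b in the frame of crate between -0.12 and 0.12 m and y of tin_b in the frame of crate between -0.178 and 0.178 m and z of tin_b in the frame of crate below 0.02 m and angle between tin_b's own z axis and vertical below 0.12 rad and linear speed of tin_b below 0.02 m/s) and (x of tin_c in the frame of crate between -0.12 and 0.12 m and y of tin_c in the frame of crate between -0.178 and 0.178 m and z of tin_c in the frame of crate below 0.02 m and angle between tin_c's own z axis and vertical below 0.12 rad and linear speed of tin_c below 0.02 m/s) and (x of tin_d in the frame of crate between -0.12 and 0.12 m and y of tin_d in the frame of crate between -0.178 and 0.178 m and z of tin_d in the frame of crate below 0.02 m and angle between tin_d's own z axis and vertical below 0.12 rad and linear speed of tin_d below 0.02 m/s)) or (y of tin_b in the frame of cup between -0.15 and -0.1 m and x of tin_b in the frame of cup between -0.025 and 0.025 m and z of tin_b in the frame of tray below 0.01 m and angle between tin_b's own z axis and vertical below 0.08 rad and linear speed of tin_b below 0.02 m/s and contact force between tin_b and tray above 3.3 N and (x of tin_a in the frame of crate between -0.12 and 0.12 m and y of tin_a in the frame of crate between -0.178 and 0.178 m and z of tin_a in the frame of crate below 0.02 m and angle between tin_a's own z axis and vertical below 0.12 rad and linear speed of tin_a below 0.02 m/s) and (x of tin_c in the frame of crate between -0.12 and 0.12 m and y of tin_c in the frame of crate between -0.178 and 0.178 m and z of tin_c in the frame of crate below 0.02 m and angle between tin_c's own z axis and vertical below 0.12 rad and linear speed of tin_c below 0.02 m/s) and (x of tin_d in the frame of crate between -0.12 and 0.12 m and y of tin_d in the frame of crate between -0.178 and 0.178 m and z of tin_d in the frame of crate below 0.02 m and angle between tin_d's own z axis and vertical below 0.12 rad and linear speed of tin_d below 0.02 m/s)) or (y of tin_c in the frame of cup between -0.15 and -0.1 m and x of tin_c in the frame of cup between -0.025 and 0.025 m and z of tin_c in the frame of tray below 0.01 m and angle between tin_c's own z axis and vertical below 0.08 rad and linear speed of tin_c below 0.02 m/s and contact force between tin_c and tray above 3.3 N and (x of tin_a in the frame of crate between -0.12 and 0.12 m and y of tin_a in the frame of crate between -0.178 and 0.178 m and z of tin_a in the frame of crate below 0.02 m and angle between tin_a's own z axis and vertical below 0.12 rad and linear speed of tin_a below 0.02 m/s) and (x of tin_b in the frame of crate between -0.12 and 0.12 m and y of tin_b in the frame of crate between -0.178 and 0.178 m and z of tin_b in the frame of crate below 0.02 m and angle between tin_b's own z axis and vertical below 0.12 rad and linear speed of tin_b below 0.02 m/s) and (x of tin_d in the frame of crate between -0.12 and 0.12 m and y of tin_d in the frame of crate between -0.178 and 0.178 m and z of tin_d in the frame of crate below 0.02 m and angle between tin_d's own z axis and vertical below 0.12 rad and linear speed of tin_d below 0.02 m/s)) or (y of tin_d in the frame of cup between -0.15 and -0.1 m and x of tin_d in the frame of cup between -0.025 and 0.025 m and z of tin_d in the frame of tray below 0.01 m and angle between tin_d's own z axis and vertical below 0.08 rad and linear speed of tin_d below 0.02 m/s and contact force between tin_d and tray above 3.3 N and (x of tin_a in the frame of crate between -0.12 and 0.12 m and y of tin_a in the frame of crate between -0.178 and 0.178 m and z of tin_a in the frame of crate below 0.02 m and angle between tin_a's own z axis and vertical below 0.12 rad and linear speed of tin_a below 0.02 m/s) and (x of tin_b in the frame of crate between -0.12 and 0.12 m and y of tin_b in the frame of crate between -0.178 and 0.178 m and z of tin_b in the frame of crate below 0.02 m and angle between tin_b's own z axis and vertical below 0.12 rad and linear speed of tin_b below 0.02 m/s) and (x of tin_c in the frame of crate between -0.12 and 0.12 m and y of tin_c in the frame of crate between -0.178 and 0.178 m and z of tin_c in the frame of crate below 0.02 m and angle between tin_c's own z axis and vertical below 0.12 rad and linear speed of tin_c below 0.02 m/s))) and x of jar in the frame of crate between -0.12 and 0.12 m and y of jar in the frame of crate between -0.178 and 0.178 m and z of each of jar, mill in the frame of crate below 0.02 m and angle between each of jar, mill's own z axis and vertical below 0.12 rad and linear speed of each of jar, mill below 0.02 m/s and x of mill in the frame of crate between -0.12 and 0.12 m and y of mill in the frame of crate between -0.178 and 0.178 m); the robot touches nothing.
It fails at once if cup or sugar bowl pushed more than 20 mm or tipped (distance of any of cup, sugar_bowl from where it was at the start of the episode above 0.02 m or angle between any of cup, sugar_bowl's own z axis and vertical above 0.3 rad).
It fails at once if scoop pushed more than 20 mm (distance of scoop from where it was at the start of the episode above 0.02 m).
It fails at once if jar or mill moved more than 30 mm or tipped over (distance of any of jar, mill from where it was at the start of the episode above 0.03 m or angle between any of jar, mill's own z axis and vertical above 0.5 rad).
It fails at once if a tin slammed or dropped onto the tray (more than 80 N) (contact force between any of tin_a, tin_b, tin_c, tin_d and tray above 80 N).
It also fails if it takes over 72 s, if anything falls off the work surface, if the arm or the gripper's body presses on something with over 40 N, if the wrist force passes 120 N, or if a joint passes its speed limit or range.

## Working session

There is one attempt and no reset: what is moved stays moved. The work goes in short steps, Python scripts to look and compute and a tool call to move; the robot and the scene stay as the last step left them, time stands still between calls to the robot, and variables do not carry over. Pictures are saved under pics/ and viewed, about 8 in all and at most 12, crops included, and the job is handed in when it is done.

Besides the shell and the picture viewer there is one more tool, called after ">>>" as a command line: name --pt "numbers of a row" for each row, then --argument value for the rest. apply_moves: Moves the arm, as the interface text tells. Its arguments: {"type":"object","properties":{"deltas":{"type":"array","items":{"type":"array","items":{"type":"number"}}},"squeeze":{"type":"number"}},"required":["deltas"]}

```bash
mkdir -p pics; cat > h.py <<'E'
import numpy as np, cv2
from workcell import status, vision, job, bot
def cam(n,f=None):
    im=vision.read_camera(n)
    if f: cv2.imwrite('pics/'+f,cv2.cvtColor(im,cv2.COLOR_RGB2BGR))
    return im
def K(n):
    c=vision.get_calibration(n); f=192/np.tan(np.radians(c['fov_y'])/2)
    return f,c['cx'],c['cy'],np.array(c['R']),np.array(c['t'])
def ray(n,u,v,z):
    f,cx,cy,R,t=K(n); d=R.T@np.array([(u-cx)/f,(v-cy)/f,1]); o=-R.T@t
    return o+d*(z-o[2])/d[2]
def proj(n,X):
    f,cx,cy,R,t=K(n); c=R@np.array(X)+t
    return f*c[0]/c[2]+cx, f*c[1]/c[2]+cy
E
python3 - <<'E'
from h import *
a=cam('top','top0.png');b=cam('scene','scene0.png')
for n in('top','scene'):
    f,cx,cy,R,t=K(n);print(n,f,cx,cy,(-R.T@t).round(3),R.round(2).tolist(), vision.get_calibration(n).keys())
print(status.read_state())
E
```

```text
top 381.8631621815941 255.9601503989954 189.58433084068017 [ 0.411 -0.014  1.094] [[-0.01, -1.0, 0.01], [-0.99, 0.01, -0.15], [0.15, -0.01, -0.99]] dict_keys(['fov_y', 'cx', 'cy', 'R', 't'])
scene 411.84272888364956 250.76538678713558 188.48041762195305 [1.402 0.257 0.914] [[-0.31, 0.95, -0.01], [0.68, 0.21, -0.7], [-0.67, -0.22, -0.71]] dict_keys(['fov_y', 'cx', 'cy', 'R', 't'])
{'time': 0.1, 'q': array([-1.17189935e+00,  2.64656112e-01,  1.60520942e+00, -1.29369058e-05,
        1.27371557e+00, -3.69191243e-02]), 'joint_vel': array([ 1.43317982e-03, -2.17365725e-04, -2.74234275e-03, -6.08150658e-04,
       -9.12596383e-05, -1.65028250e-03]), 'joint_torque': array([ 3.89930174e-04, -5.16708827e+01, -3.68590987e+01, -5.10183486e-05,
        6.33084230e-03, -2.20622803e-05]), 'tool_pos': array([ 0.28468177, -0.61131405,  0.23011629]), 'tcp_rot': array([-3.06539088e+00, -6.78756876e-01,  5.80975939e-04]), 'wrist_force': array([0.02230431, 0.64474568, 0.14131408]), 'torque': array([-0.0009263 ,  0.00757836,  0.00985876]), 'width': 1.0051752206967068}
```

View pics/top0.png

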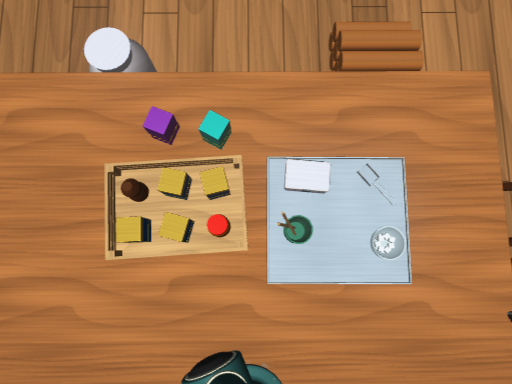

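View pics/scene0.png

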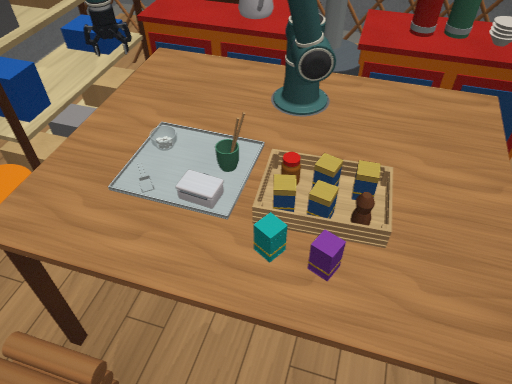

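Top view: the brass lids of the tins are at (174,183), (215,182), (133,230) and (177,228). The mill is at (133,190), the jar's red cap at (218,225), the cup at (297,230) and the bowl at (388,243). The look-alikes stand outside the crate: purple at (161,124) and turquoise at (215,128). Next I'll measure these with masks.

```bash
cat > m.py <<'E'
from h import *
def hsv(im): return cv2.cvtColor(im,cv2.COLOR_RGB2HSV)
def lids(im,cs=((174,183),(215,182),(133,230),(177,228)),z=0.113,n='top',area=120):
    H=hsv(im); m=((H[...,0]>20)&(H[...,0]<32)&(H[...,1]>150)&(H[...,2]>90)).astype(np.uint8)
    m=cv2.morphologyEx(m,cv2.MORPH_CLOSE,np.ones((3,3)))
    out=[]
    for c in cv2.findContours(m,0,2)[0]:
        if cv2.contourArea(c)<area: continue
        P=np.array([ray(n,*p[0],z)[:2] for p in c],np.float32)
        (x,y),(w,h),a=cv2.minAreaRect(P)
        u,v=c[:,0].mean(0)
        out.append((x,y,w,h,(a+45)%90-45,u,v))
    return out,m
E
python3 - <<'E'
from m import *
im=cv2.cvtColor(cv2.imread('pics/top0.png'),cv2.COLOR_BGR2RGB);H=hsv(im)
for p in((174,178),(130,228),(140,215),(218,225),(297,240),(388,225),(330,230)): print(p,H[p[1],p[0]],im[p[1],p[0]])
o,m=lids(im)
for r in o: print(np.round(r,3))
def blob(mask,z,name,close=3):
    mask=cv2.morphologyEx(mask.astype(np.uint8),cv2.MORPH_CLOSE,np.ones((close,close)))
    for c in cv2.findContours(mask,0,2)[0]:
        if cv2.contourArea(c)<100: continue
        P=np.array([ray('top',*p[0],z)[:2] for p in c],np.float32)
        print(name,np.round(cv2.minEnclosingCircle(P),3) if 0 else (np.round(cv2.minEnclosingCircle(P)[0],3),round(cv2.minEnclosingCircle(P)[1],3)),c[:,0].mean(0).round(), [np.round(x,3) for x in cv2.minAreaRect(P)])
h,s,v=H[...,0],H[...,1],H[...,2]
blob(((h<6)|(h>174))&(s>180)&(v>150),.108,'jar')
g=(h>65)&(h<88)&(s>110);g[:160]=0;g[330:]=0
blob(g,.089,'cup')
t=(h>88)&(h<115)&(s<90)&(s>15)&(v>130); t[:140]=0;t[:,:255]=0;t[:,430:]=0
blob(t,.01,'tray',1)
# crate corners, tray corners expected
big=np.hstack([cv2.resize(im[140:300,90:430],None,fx=2.3,fy=2.3,interpolation=cv2.INTER_CUBIC)])
mm=cv2.cvtColor(cv2.resize(m[140:300,90:260]*255,None,fx=1.5,fy=1.5),cv2.COLOR_GRAY2RGB)
cv2.imwrite('pics/crop1.png',cv2.cvtColor(np.vstack([big,np.pad(mm,((0,0),(0,big.shape[1]-mm.shape[1]),(0,0)))[:220]]),cv2.COLOR_RGB2BGR)[:600])
E
```

```text
(174, 178) [ 23 170 210] [210 178  70]
(130, 228) [ 23 175 206] [206 174  65]
(140, 215) [ 17 120 210] [210 168 111]
(218, 225) [  1 214 247] [247  50  40]
(297, 240) [ 75 100  61] [37 61 49]
(388, 225) [103  37 214] [183 201 214]
(330, 230) [102  39 214] [181 201 214]
[4.65000e-01 2.99000e-01 6.50000e-02 6.10000e-02 2.11100e+00 1.30333e+02
 2.33083e+02]
[ 4.71000e-01  1.84000e-01  6.30000e-02  6.20000e-02 -1.57860e+01
  1.73566e+02  2.26453e+02]
[ 5.87000e-01  1.93000e-01  6.30000e-02  6.90000e-02 -1.27750e+01
  1.72171e+02  1.81805e+02]
[5.90000e-01 8.10000e-02 6.40000e-02 6.30000e-02 1.44190e+01 2.13432e+02
 1.79659e+02]
jar (array([0.477, 0.074]), 0.026) [217. 224.] [array([0.477, 0.073]), array([0.051, 0.05 ]), np.float64(26.311)]
cup (array([ 0.463, -0.137]), 0.037) [300. 231.] [array([ 0.457, -0.139]), array([0.059, 0.074]), np.float64(21.918)]
tray (array([ 0.494, -0.26 ]), 0.265) [330. 196.] [array([ 0.496, -0.259]), array([0.399, 0.357]), np.float64(89.169)]
```

View pics/crop1.png

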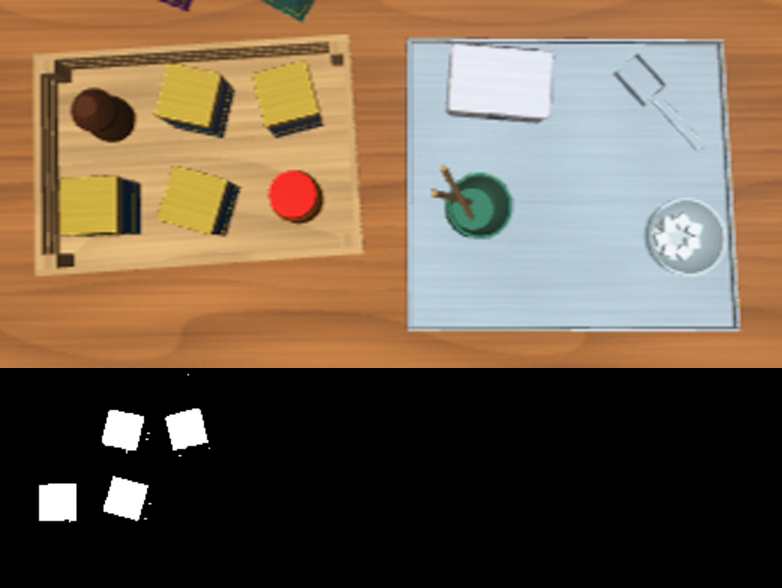

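```bash
cat >> m.py <<'E'
from scipy.spatial.transform import Rotation as Ro
def go(pos,jaw_deg=None,turn_lim=90):
    s=status.read_state(); R=Ro.from_rotvec(s['tcp_rot']); p=s['tool_pos']
    y=R.apply([0,1,0]); cur=np.degrees(np.arctan2(y[1],y[0]))
    d=R.inv().apply(np.array(pos)-p)
    # world yaw +d = turn about tool z -d (tool down)
    o='' 
    if jaw_deg is not None:
        dd=(jaw_deg-cur+90)%180-90
        o='rz for tool=%.3f (yaw change %.1f deg; q6 %.2f)'%(-np.radians(dd),dd,s['q'][5])
    print('tcp',p.round(4),'tilt z',R.apply([0,0,1]).round(4),'jaw deg %.1f'%cur,'delta tool',d.round(4),o)
E
python3 - <<'E'
from m import *
b=ray('top',387.8,243,.059);c=np.array([.463,-.137,0]);print('bowl',b,'dist',np.hypot(*(b-c)[:2]), 'mid',((b+c)/2)[:2])
print(ray('top',297.8,229.6,.089), ray('top',90+685/2.3,140+237/2.3,.059))
for p,a in(((.471,.184,.29),-16),((.471,.184,.29),74),((.465,.299,.29),2),((.465,.299,.29),92)): go(p,a)
E
```

```text
bowl [ 0.42479482 -0.38237906  0.059     ] dist 0.24833550029487525 mid [ 0.44389741 -0.25968953]
[ 0.46153557 -0.13680282  0.089     ] [ 0.42467812 -0.38244226  0.059     ]
tcp [ 0.2847 -0.6113  0.2301] tilt z [-8.0e-04  1.8e-03 -1.0e+00] jaw deg -65.0 delta tool [ 0.5047 -0.6424 -0.0586] rz for tool=-0.856 (yaw change 49.0 deg; q6 -0.04)
tcp [ 0.2847 -0.6113  0.2301] tilt z [-8.0e-04  1.8e-03 -1.0e+00] jaw deg -65.0 delta tool [ 0.5047 -0.6424 -0.0586] rz for tool=0.715 (yaw change -41.0 deg; q6 -0.04)
tcp [ 0.2847 -0.6113  0.2301] tilt z [-8.0e-04  1.8e-03 -1.0e+00] jaw deg -65.0 delta tool [ 0.5478 -0.7492 -0.0584] rz for tool=-1.170 (yaw change 67.0 deg; q6 -0.04)
tcp [ 0.2847 -0.6113  0.2301] tilt z [-8.0e-04  1.8e-03 -1.0e+00] jaw deg -65.0 delta tool [ 0.5478 -0.7492 -0.0584] rz for tool=0.401 (yaw change -23.0 deg; q6 -0.04)
```

>>> apply_moves --pt "0 0 -0.04 0 0 0 0" --pt "0.02 -0.025 -0.06 0 0 0 0" --pt "0.04 -0.055 -0.06 0 0 0 0" --pt "0.065 -0.085 -0.06 0 0 0 0" --pt "0.09 -0.115 -0.06 0 0 0 0" --pt "0.115 -0.145 -0.06 0 0 0 0" --pt "0.14 -0.175 -0.06 0 0 0 0" --pt "0.165 -0.205 -0.06 0 0 0 0"

```text
time: 0.77
tool_pos: [0.3478, -0.3544, 0.2907]
tcp_rot: [-3.067, -0.678, 0.0]
wrist_force: [0.8, 0.1, 0.5]
width: 1.0
```

>>> apply_moves --pt "0.025 -0.03 0 0 0 0 0" --pt "0.05 -0.06 0 0 0 0 0" --pt "0.075 -0.09 0 0 0 0 0" --pt "0.1 -0.12 0 0 0 0 0" --pt "0.12 -0.15 0 0 0 0 0" --pt "0.145 -0.18 0 0 0 0 0" --pt "0.17 -0.21 0 0 0 0 0" --pt "0.195 -0.24 0 0 0 0 0"

```text
time: 1.43
tool_pos: [0.4231, -0.0546, 0.2911]
tcp_rot: [3.067, 0.679, 0.0]
wrist_force: [1.0, -0.5, -0.0]
width: 1.002
```

```bash
python3 -c "
from m import *
go((.471,.184,.29),-16)"
```

```text
tcp [ 0.4231 -0.0546  0.2911] tilt z [ 1.e-04 -0.e+00 -1.e+00] jaw deg -65.1 delta tool [ 0.1441 -0.1962  0.0011] rz for tool=-0.856 (yaw change 49.1 deg; q6 0.95)
```

>>> apply_moves --pt "0.02 -0.025 0 0 0 -0.11 0" --pt "0.04 -0.05 0 0 0 -0.22 0" --pt "0.06 -0.08 0 0 0 -0.34 0" --pt "0.08 -0.11 0 0 0 -0.46 0" --pt "0.1 -0.14 0 0 0 -0.58 0" --pt "0.12 -0.17 0 0 0 -0.7 0" --pt "0.135 -0.186 0 0 0 -0.8 0" --pt "0.144 -0.196 0 0 0 -0.856 0"

```text
time: 2.1
tool_pos: [0.471, 0.1847, 0.2907]
tcp_rot: [-2.501, -1.9, 0.0]
wrist_force: [-0.6, -0.3, 0.9]
width: 0.998
```

```bash
python3 -c "
from m import *
go((.471,.184,.085),-16)"
```

```text
tcp [0.471  0.1847 0.2907] tilt z [-8.e-04  5.e-04 -1.e+00] jaw deg -15.6 delta tool [-0.0007  0.0003  0.2057] rz for tool=0.008 (yaw change -0.4 deg; q6 0.60)
```

>>> apply_moves --pt "0 0 0.04 0 0 0 0" --pt "0 0 0.08 0 0 0 0" --pt "0 0 0.12 0 0 0 0" --pt "0 0 0.15 0 0 0 0" --pt "0 0 0.175 0 0 0 0" --pt "0 0 0.195 0 0 0 0" --pt "0 0 0.21 0 0 0 0" --pt "0 0 0.216 0 0 0 0"

```text
time: 2.77
tool_pos: [0.4686, 0.1811, 0.072]
tcp_rot: [-2.507, -1.89, 0.009]
wrist_force: [-0.2, -0.7, -0.3]
width: 0.999
```

>>> apply_moves --pt "0 0 0 0 0 0 0.3" --pt "0 0 0 0 0 0 0.5" --pt "0 0 0 0 0 0 0.7" --pt "0 0 0 0 0 0 1" --pt "0 0 0 0 0 0 1" --pt "0 0 0 0 0 0 1" --pt "0 0 0 0 0 0 1" --pt "0 0 0 0 0 0 1" --squeeze 40

```text
time: 3.43
tool_pos: [0.4716, 0.1821, 0.0758]
tcp_rot: [2.508, 1.891, 0.001]
wrist_force: [-0.5, 0.7, 1.8]
width: 0.723
```

>>> apply_moves --pt "0 0 -0.01 0 0 0 1" --pt "0 0 -0.02 0 0 0 1" --pt "0 0 -0.03 0 0 0 1" --pt "0 0 -0.03 0 0 0 1" --pt "0 0 -0.03 0 0 0 1" --pt "0 0 -0.03 0 0 0 1" --pt "0 0 -0.03 0 0 0 1"

```text
time: 4.02
tool_pos: [0.4708, 0.1818, 0.1049]
tcp_rot: [-2.509, -1.891, 0.001]
wrist_force: [-0.2, -0.4, -1.6]
width: 0.721
```

Gripped at 61 mm wide; the wrist reads only −1.6 N, so this looks like a light tin. I'll set it back in place and watch the force again on the way.

>>> apply_moves --pt "0 0 0 0 0 0 1"

```text
time: 4.1
tool_pos: [0.4707, 0.1818, 0.1047]
tcp_rot: [-2.508, -1.891, 0.002]
wrist_force: [0.2, -0.3, -2.9]
width: 0.718
```

>>> apply_moves --pt "0 0 0.012 0 0 0 1" --pt "0 0 0.022 0 0 0 1" --pt "0 0 0.029 0 0 0 1" --pt "0 0 0.029 0 0 0 1" --pt "0 0 0.029 0 0 0 0.2" --pt "0 0 0.029 0 0 0 0" --pt "0 0 0.029 0 0 0 0" --pt "0 0 0.029 0 0 0 0"

```text
time: 4.77
tool_pos: [0.4711, 0.1819, 0.0759]
tcp_rot: [-2.509, -1.891, 0.001]
wrist_force: [-0.9, -1.2, 0.0]
width: 0.999
```

>>> apply_moves --pt "0 0 -0.02 0 0 0 0" --pt "0 0 -0.05 0 0 0 0" --pt "0 0 -0.085 0 0 0 0" --pt "0 0 -0.12 0 0 0 0" --pt "0 0 -0.12 0 0 0 0"

```text
time: 5.18
tool_pos: [0.4761, 0.1835, 0.2045]
tcp_rot: [2.505, 1.888, 0.02]
wrist_force: [1.8, 0.7, 1.3]
width: 1.001
```

```bash
python3 -c "
from m import *
print(status.read_state()['width'])
go((.465,.299,.075),2)
go((.587,.193,.075),-13)"
```

```text
1.0005075809396802
tcp [0.4761 0.1835 0.2045] tilt z [ 0.013   0.0043 -0.9999] jaw deg -16.0 delta tool [ 0.1069 -0.0439  0.1298] rz for tool=-0.314 (yaw change 18.0 deg; q6 0.60)
tcp [0.4761 0.1835 0.2045] tilt z [ 0.013   0.0043 -0.9999] jaw deg -16.0 delta tool [0.0386 0.1025 0.1309] rz for tool=-0.052 (yaw change 3.0 deg; q6 0.60)
```

>>> apply_moves --pt "0.035 -0.012 0 0 0 -0.1 0" --pt "0.07 -0.024 0 0 0 -0.2 0" --pt "0.1 -0.034 0 0 0 -0.3 0" --pt "0.111 -0.038 0 0 0 -0.314 0" --pt "0.111 -0.038 0 0 0 -0.314 0"

```text
time: 5.6
tool_pos: [0.465, 0.3015, 0.1961]
tcp_rot: [-2.179, -2.263, -0.001]
wrist_force: [0.2, -0.1, -0.0]
width: 0.998
```

```bash
python3 -c "
from m import *
im=cam('top')
for r in lids(im)[0]: print(np.round(r,3))
go((.465,.299,.075),2)"
```

```text
[4.650e-01 2.990e-01 6.500e-02 6.100e-02 2.111e+00 1.297e+02 2.318e+02]
[ 4.71000e-01  1.84000e-01  6.30000e-02  6.20000e-02 -1.57070e+01
  1.73472e+02  2.26226e+02]
[ 5.87000e-01  1.93000e-01  6.30000e-02  6.90000e-02 -1.22170e+01
  1.72250e+02  1.82068e+02]
[5.90000e-01 8.10000e-02 6.40000e-02 6.20000e-02 1.38920e+01 2.13978e+02
 1.80311e+02]
tcp [0.465  0.2999 0.1959] tilt z [-3.e-04 -7.e-04 -1.e+00] jaw deg 2.1 delta tool [-0.0008  0.      0.1209] rz for tool=0.001 (yaw change -0.1 deg; q6 0.49)
```

The returned tin reads exactly where it stood before. Next is tin 2 at (0.465, 0.299).

>>> apply_moves --pt "0 0 0.035 0 0 0 0" --pt "0 0 0.07 0 0 0 0" --pt "0 0 0.1 0 0 0 0" --pt "0 0 0.115 0 0 0 0" --pt "0 0 0.121 0 0 0 0" --pt "0 0 0.121 0 0 0 0.3" --pt "0 0 0.121 0 0 0 0.6" --pt "0 0 0.121 0 0 0 1"

```text
time: 6.32
tool_pos: [0.4668, 0.2994, 0.0771]
tcp_rot: [2.182, 2.258, 0.005]
wrist_force: [0.3, 0.5, -1.6]
width: 0.719
```

>>> apply_moves --pt "0 0 0 0 0 0 1" --pt "0 0 0 0 0 0 1" --pt "0 0 0 0 0 0 1" --pt "0 0 -0.01 0 0 0 1" --pt "0 0 -0.02 0 0 0 1" --pt "0 0 -0.03 0 0 0 1" --pt "0 0 -0.03 0 0 0 1" --pt "0 0 -0.03 0 0 0 1"

```text
time: 6.98
tool_pos: [0.4663, 0.2998, 0.107]
tcp_rot: [2.182, 2.259, 0.005]
wrist_force: [0.1, -0.3, -1.7]
width: 0.727
```

>>> apply_moves --pt "0 0 0 0 0 0 1" --pt "0 0 0 0 0 0 1"

```text
time: 7.15
tool_pos: [0.4648, 0.2989, 0.1049]
tcp_rot: [-2.182, -2.26, 0.001]
wrist_force: [-0.8, 0.1, -2.4]
width: 0.719
```

>>> apply_moves --pt "0 0 0 0 0 0 1"

```text
time: 7.23
tool_pos: [0.4648, 0.2988, 0.1046]
tcp_rot: [-2.182, -2.26, 0.002]
wrist_force: [0.5, 0.8, -2.1]
width: 0.723
```

>>> apply_moves --pt "0 0 0 0 0 0 1"

```text
time: 7.32
tool_pos: [0.4649, 0.2988, 0.1047]
tcp_rot: [-2.182, -2.26, 0.002]
wrist_force: [-1.4, 0.8, -2.6]
width: 0.721
```

−2.2 N again, so this one is light too. I'll put it back and go to tin 3 at (0.587, 0.193).

>>> apply_moves --pt "0 0 0.012 0 0 0 1" --pt "0 0 0.022 0 0 0 1" --pt "0 0 0.029 0 0 0 1" --pt "0 0 0.029 0 0 0 1" --pt "0 0 0.029 0 0 0 0.2" --pt "0 0 0.029 0 0 0 0" --pt "0 0 0.029 0 0 0 0" --pt "0 0 0.029 0 0 0 0"

```text
time: 7.98
tool_pos: [0.4651, 0.299, 0.0758]
tcp_rot: [-2.182, -2.26, 0.001]
wrist_force: [0.8, -0.9, 0.8]
width: 0.996
```

>>> apply_moves --pt "0 0 -0.02 0 0 0 0" --pt "0 0 -0.05 0 0 0 0" --pt "0 0 -0.085 0 0 0 0" --pt "0 0 -0.12 0 0 0 0" --pt "0 0 -0.12 0 0 0 0"

```text
time: 8.4
tool_pos: [0.4696, 0.3017, 0.2047]
tcp_rot: [2.18, 2.257, 0.021]
wrist_force: [1.2, 1.1, 1.9]
width: 1.003
```

>>> apply_moves --pt "-0.025 0.027 0 0 0 0.07 0" --pt "-0.05 0.054 0 0 0 0.14 0" --pt "-0.075 0.08 0 0 0 0.2 0" --pt "-0.1 0.107 0 0 0 0.262 0" --pt "-0.11 0.118 0 0 0 0.262 0" --pt "-0.11 0.118 0 0 0 0.262 0"

```text
time: 8.9
tool_pos: [0.5895, 0.1909, 0.1959]
tcp_rot: [2.461, 1.951, 0.001]
wrist_force: [-0.0, -0.5, 0.5]
width: 1.0
```

```bash
python3 -c "
from m import *
im=cam('top')
for r in lids(im)[0]: print(np.round(r,3))
go((.587,.193,.075),-13)"
```

```text
[ 4.69000e-01  1.75000e-01  4.40000e-02  6.20000e-02 -1.50240e+01
  1.80108e+02  2.25865e+02]
[ 5.87000e-01  1.90000e-01  5.80000e-02  6.90000e-02 -1.27750e+01
  1.74692e+02  1.83000e+02]
[5.90000e-01 8.10000e-02 6.40000e-02 6.20000e-02 1.39650e+01 2.13933e+02
 1.80222e+02]
tcp [0.5879 0.1922 0.1957] tilt z [-7.e-04  1.e-04 -1.e+00] jaw deg -13.1 delta tool [ 0.0006 -0.0009  0.1207] rz for tool=-0.002 (yaw change 0.1 deg; q6 0.50)
```

>>> apply_moves --pt "0 0 0.035 0 0 0 0" --pt "0 0 0.07 0 0 0 0" --pt "0 0 0.1 0 0 0 0" --pt "0 0 0.115 0 0 0 0" --pt "0 0 0.121 0 0 0 0" --pt "0 0 0.121 0 0 0 0.3" --pt "0 0 0.121 0 0 0 0.6" --pt "0 0 0.121 0 0 0 1"

```text
time: 9.62
tool_pos: [0.5884, 0.1943, 0.0774]
tcp_rot: [2.457, 1.956, 0.005]
wrist_force: [-0.2, 0.1, -0.8]
width: 0.723
```

>>> apply_moves --pt "0 0 0 0 0 0 1" --pt "0 0 0 0 0 0 1" --pt "0 0 0 0 0 0 1" --pt "0 0 -0.01 0 0 0 1" --pt "0 0 -0.02 0 0 0 1" --pt "0 0 -0.03 0 0 0 1" --pt "0 0 -0.03 0 0 0 1" --pt "0 0 -0.03 0 0 0 1"

```text
time: 10.28
tool_pos: [0.5882, 0.1936, 0.107]
tcp_rot: [2.458, 1.955, 0.005]
wrist_force: [0.6, 0.1, -1.8]
width: 0.724
```

>>> apply_moves --pt "0 0 0 0 0 0 1" --pt "0 0 0 0 0 0 1"

```text
time: 10.45
tool_pos: [0.5866, 0.1931, 0.1048]
tcp_rot: [-2.459, -1.955, 0.001]
wrist_force: [0.1, 0.4, -1.6]
width: 0.721
```

>>> apply_moves --pt "0 0 0 0 0 0 1"

```text
time: 10.53
tool_pos: [0.5865, 0.1931, 0.1046]
tcp_rot: [-2.458, -1.955, 0.002]
wrist_force: [0.3, -0.6, -1.2]
width: 0.726
```

>>> apply_moves --pt "0 0 0 0 0 0 1"

```text
time: 10.62
tool_pos: [0.5866, 0.1932, 0.1046]
tcp_rot: [-2.458, -1.955, 0.002]
wrist_force: [-0.7, -0.0, -1.8]
width: 0.718
```

−1.6 N: light as well. I'll return it and go to tin 4 at (0.590, 0.081).

>>> apply_moves --pt "0 0 0.012 0 0 0 1" --pt "0 0 0.022 0 0 0 1" --pt "0 0 0.029 0 0 0 1" --pt "0 0 0.029 0 0 0 1" --pt "0 0 0.029 0 0 0 0.2" --pt "0 0 0.029 0 0 0 0" --pt "0 0 0.029 0 0 0 0" --pt "0 0 0.029 0 0 0 0"

```text
time: 11.28
tool_pos: [0.5868, 0.1934, 0.0761]
tcp_rot: [-2.459, -1.955, 0.0]
wrist_force: [0.7, -0.8, -0.6]
width: 0.997
```

>>> apply_moves --pt "0 0 -0.02 0 0 0 0" --pt "0 0 -0.05 0 0 0 0" --pt "0 0 -0.085 0 0 0 0" --pt "0 0 -0.12 0 0 0 0" --pt "0 0 -0.12 0 0 0 0"

```text
time: 11.7
tool_pos: [0.5919, 0.1948, 0.2056]
tcp_rot: [2.454, 1.952, 0.021]
wrist_force: [1.5, 0.4, 1.5]
width: 0.998
```

>>> apply_moves --pt "-0.03 0.008 0 0 0 -0.1 0" --pt "-0.06 0.016 0 0 0 -0.2 0" --pt "-0.09 0.023 0 0 0 -0.31 0" --pt "-0.108 0.028 0 0 0 -0.42 0" --pt "-0.108 0.028 0 0 0 -0.471 0" --pt "-0.108 0.028 0 0 0 -0.471 0"

```text
time: 12.2
tool_pos: [0.59, 0.0805, 0.1963]
tcp_rot: [1.936, 2.474, 0.0]
wrist_force: [-0.6, 0.6, 0.4]
width: 1.0
```

```bash
python3 -c "
from m import *
im=cam('top')
for r in lids(im)[0]: print(np.round(r,3))
go((.590,.081,.075),14)"
```

```text
[ 4.640e-01  3.070e-01  4.800e-02  6.100e-02 -2.530e-01  1.294e+02
  2.320e+02]
[ 5.84000e-01  1.92000e-01  6.40000e-02  6.80000e-02 -1.19220e+01
  1.71415e+02  1.83415e+02]
tcp [0.59   0.0813 0.1963] tilt z [ 2.e-04  3.e-04 -1.e+00] jaw deg 13.8 delta tool [-3.000e-04 -1.000e-04  1.213e-01] rz for tool=-0.003 (yaw change 0.2 deg; q6 -0.15)
```

>>> apply_moves --pt "0 0 0.035 0 0 0 0" --pt "0 0 0.07 0 0 0 0" --pt "0 0 0.1 0 0 0 0" --pt "0 0 0.115 0 0 0 0" --pt "0 0 0.121 0 0 0 0" --pt "0 0 0.121 0 0 0 0.3" --pt "0 0 0.121 0 0 0 0.6" --pt "0 0 0.121 0 0 0 1" --squeeze 60

```text
time: 12.92
tool_pos: [0.5917, 0.0823, 0.077]
tcp_rot: [1.933, 2.473, 0.004]
wrist_force: [0.1, -0.5, -4.6]
width: 0.715
```

>>> apply_moves --pt "0 0 0 0 0 0 1" --pt "0 0 0 0 0 0 1" --pt "0 0 0 0 0 0 1" --pt "0 0 -0.01 0 0 0 1" --pt "0 0 -0.02 0 0 0 1" --pt "0 0 -0.03 0 0 0 1" --pt "0 0 -0.03 0 0 0 1" --pt "0 0 -0.03 0 0 0 1"

```text
time: 13.58
tool_pos: [0.591, 0.0818, 0.1067]
tcp_rot: [1.934, 2.474, 0.003]
wrist_force: [-0.3, 0.1, -5.9]
width: 0.717
```

>>> apply_moves --pt "0 0 0 0 0 0 1" --pt "0 0 0 0 0 0 1"

```text
time: 13.75
tool_pos: [0.5893, 0.0817, 0.1046]
tcp_rot: [-1.934, -2.474, 0.002]
wrist_force: [-0.3, 1.4, -6.6]
width: 0.718
```

>>> apply_moves --pt "0 0 0 0 0 0 1"

```text
time: 13.83
tool_pos: [0.5894, 0.0817, 0.1045]
tcp_rot: [-1.934, -2.474, 0.002]
wrist_force: [0.0, -0.3, -6.0]
width: 0.723
```

Wrist force averages −6.2 N, so tin 4 is the heavy one (about 0.63 kg). I'll lift it clear of the chopsticks and carry it across.

>>> apply_moves --pt "0 0 -0.015 0 0 0 1" --pt "0 0 -0.045 0 0 0 1" --pt "0 0 -0.08 0 0 0 1" --pt "0 0 -0.115 0 0 0 1" --pt "0 0 -0.15 0 0 0 1" --pt "0 0 -0.185 0 0 0 1" --pt "0 0 -0.21 0 0 0 1" --pt "0 0 -0.225 0 0 0 1"

```text
time: 14.5
tool_pos: [0.5913, 0.0819, 0.3346]
tcp_rot: [1.932, 2.472, 0.006]
wrist_force: [0.5, -0.4, -5.2]
width: 0.718
```

>>> apply_moves --pt "-0.015 -0.011 0 0 0 0.03 1" --pt "-0.04 -0.03 0 0 0 0.08 1" --pt "-0.065 -0.05 0 0 0 0.13 1" --pt "-0.09 -0.068 0 0 0 0.18 1" --pt "-0.115 -0.087 0 0 0 0.23 1" --pt "-0.14 -0.106 0 0 0 0.28 1" --pt "-0.16 -0.121 0 0 0 0.34 1" --pt "-0.17 -0.129 0 0 0 0.394 1"

```text
time: 15.17
tool_pos: [0.5042, -0.117, 0.3296]
tcp_rot: [-2.387, -2.043, 0.004]
wrist_force: [0.0, -0.9, -5.4]
width: 0.715
```

```bash
python3 -c "
from m import *
go((.444,-.26,.33),-8.6)"
```

```text
tcp [ 0.5042 -0.117   0.3296] tilt z [-0.0019 -0.0015 -1.    ] jaw deg -8.9 delta tool [-1.506e-01 -3.740e-02 -1.000e-04] rz for tool=-0.005 (yaw change 0.3 deg; q6 -0.12)
```

>>> apply_moves --pt "-0.015 -0.004 0 0 0 0 1" --pt "-0.045 -0.012 0 0 0 0 1" --pt "-0.08 -0.02 0 0 0 0 1" --pt "-0.115 -0.029 0 0 0 0 1" --pt "-0.14 -0.035 0 0 0 0 1" --pt "-0.151 -0.038 0 0 0 0 1" --pt "-0.151 -0.038 0 0 0 0 1" --pt "-0.151 -0.038 0 0 0 0 1"

```text
time: 15.83
tool_pos: [0.4455, -0.2579, 0.3297]
tcp_rot: [-2.382, -2.046, -0.001]
wrist_force: [0.3, 0.4, -5.5]
width: 0.719
```

```bash
python3 -c "
from m import *
go((.444,-.26,.08),-8.6)"
```

```text
tcp [ 0.4455 -0.2579  0.3297] tilt z [-4.0e-04  1.6e-03 -1.0e+00] jaw deg -8.7 delta tool [-0.0027 -0.001   0.2497] rz for tool=-0.002 (yaw change 0.1 deg; q6 -0.42)
```

>>> apply_moves --pt "-0.002 -0.001 0.02 0 0 0 1" --pt "-0.002 -0.001 0.06 0 0 0 1" --pt "-0.002 -0.001 0.1 0 0 0 1" --pt "-0.002 -0.001 0.14 0 0 0 1" --pt "-0.002 -0.001 0.18 0 0 0 1" --pt "-0.002 -0.001 0.21 0 0 0 1" --pt "-0.002 -0.001 0.23 0 0 0 1" --pt "-0.002 -0.001 0.24 0 0 0 1"

```text
time: 16.5
tool_pos: [0.4425, -0.2566, 0.0862]
tcp_rot: [-2.375, -2.046, 0.002]
wrist_force: [-0.5, 1.8, -6.3]
width: 0.717
```

>>> apply_moves --pt "0 0 0.004 0 0 0 1" --pt "0 0 0.008 0 0 0 1" --pt "0 0 0.011 0 0 0 1" --pt "0 0 0.013 0 0 0 1" --pt "0 0 0.014 0 0 0 1" --pt "0 0 0.014 0 0 0 1"

```text
time: 17.0
tool_pos: [0.4452, -0.2602, 0.0772]
tcp_rot: [2.38, 2.048, 0.001]
wrist_force: [-0.6, 0.4, -6.4]
width: 0.72
```

```bash
python3 -c "
from m import *
s=status.read_state();print(s['wrist_force'].round(2),s['time'])
go((.444,-.26,.0715),-8.6)
cam('scene','scene1.png')
im=cv2.imread('pics/scene1.png')[100:250,90:290];cv2.imwrite('pics/s1.png',cv2.resize(im,None,fx=3,fy=3))"
```

```text
[-0.62  0.35 -6.44] 17.0
tcp [ 0.4452 -0.2602  0.0772] tilt z [ 1.5e-03 -9.0e-04 -1.0e+00] jaw deg -8.6 delta tool [ 0.0001 -0.0012  0.0057] rz for tool=0.000 (yaw change -0.0 deg; q6 -0.43)
```

View pics/s1.png

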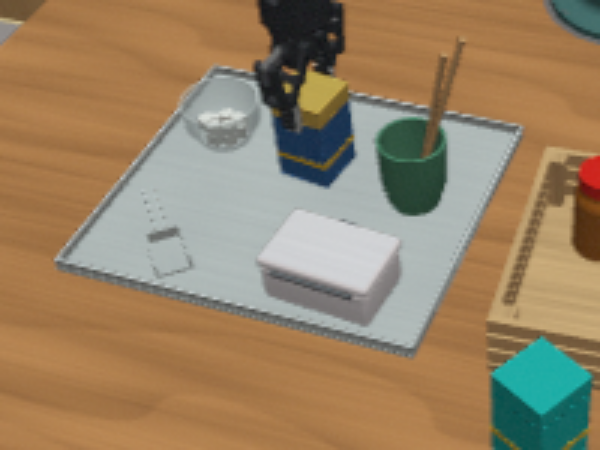

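The crop shows the tin upright just above the tray, lid near (315,95), between the bowl (215,115) and the cup (413,165), and nothing is disturbed. I'll lower it in 1 mm steps until the load comes off.

>>> apply_moves --pt "0 0 0.0015 0 0 0 1" --pt "0 0 0.003 0 0 0 1" --pt "0 0 0.004 0 0 0 1" --pt "0 0 0.004 0 0 0 1"

```text
time: 17.38
tool_pos: [0.4446, -0.26, 0.0726]
tcp_rot: [2.382, 2.048, 0.0]
wrist_force: [0.1, 0.7, -2.2]
width: 0.719
```

>>> apply_moves --pt "0 0 0.001 0 0 0 1" --pt "0 0 0.001 0 0 0 1"

```text
time: 17.55
tool_pos: [0.4447, -0.26, 0.0725]
tcp_rot: [2.382, 2.049, -0.0]
wrist_force: [-2.8, 1.2, 4.0]
width: 0.713
```

>>> apply_moves --pt "0 0 0.001 0 0 0 1" --pt "0 0 0.001 0 0 0 1"

```text
time: 17.72
tool_pos: [0.4448, -0.26, 0.0725]
tcp_rot: [-2.382, -2.049, 0.0]
wrist_force: [-4.2, 2.3, 11.6]
width: 0.721
```

Contact is made: the force went from −6.4 N to +11.6 N and z is constant. I'll ease back, release and rise.

>>> apply_moves --pt "0 0 -0.001 0 0 0 1" --pt "0 0 -0.001 0 0 0 0.2" --pt "0 0 -0.001 0 0 0 0" --pt "0 0 -0.001 0 0 0 0" --pt "0 0 -0.001 0 0 0 0" --pt "0 0 -0.001 0 0 0 0"

```text
time: 18.22
tool_pos: [0.4447, -0.26, 0.0713]
tcp_rot: [2.381, 2.048, 0.0]
wrist_force: [-0.2, 0.6, -0.2]
width: 1.001
```

>>> apply_moves --pt "0 0 -0.015 0 0 0 0" --pt "0 0 -0.04 0 0 0 0" --pt "0 0 -0.08 0 0 0 0" --pt "0 0 -0.12 0 0 0 0" --pt "0 0 -0.16 0 0 0 0" --pt "0 0 -0.2 0 0 0 0" --pt "0 0 -0.22 0 0 0 0" --pt "0 0 -0.22 0 0 0 0"

```text
time: 18.88
tool_pos: [0.4475, -0.2618, 0.2986]
tcp_rot: [2.373, 2.041, 0.005]
wrist_force: [0.6, -0.1, 1.5]
width: 1.0
```

>>> apply_moves --pt "-0.03 -0.005 0 0 0 0 0" --pt "-0.07 -0.01 0 0 0 0 0" --pt "-0.11 -0.015 0 0 0 0 0" --pt "-0.15 -0.02 0 0 0 0 0" --pt "-0.19 -0.02 0 0 0 0 0" --pt "-0.22 -0.02 0 0 0 0 0" --pt "-0.24 -0.02 0 0 0 0 0" --pt "-0.24 -0.02 0 0 0 0 0"

```text
time: 19.55
tool_pos: [0.3872, -0.4977, 0.289]
tcp_rot: [-2.384, -2.043, 0.002]
wrist_force: [0.6, 0.4, 0.8]
width: 1.002
```

```bash
python3 - <<'E'
from m import *
im=cam('top','top2.png'); s=cam('scene','scene2.png')
for z in (.113,.109):
  for r in lids(im,z=z)[0]: print(z,np.round(r,3))
H=hsv(im);h,sa=H[...,0],H[...,1]
g=((h>65)&(h<88)&(sa>110)).astype(np.uint8);g[:160]=0;g[330:]=0
for c in cv2.findContours(cv2.morphologyEx(g,cv2.MORPH_CLOSE,np.ones((3,3))),0,2)[0]:
    if cv2.contourArea(c)>100: print('cup',cv2.minEnclosingCircle(np.array([ray('top',*p[0],.089)[:2] for p in c],np.float32)))
a=cv2.resize(im[140:300,90:430],None,fx=1.15*2,fy=2.3*.8);b=cv2.resize(s[100:260,90:430],(a.shape[1],300))
cv2.imwrite('pics/end.png',cv2.cvtColor(np.vstack([a,b]),cv2.COLOR_RGB2BGR))
E
```

```text
0.113 [ 4.44000e-01 -2.58000e-01  6.10000e-02  5.90000e-02 -8.62900e+00
  3.44583e+02  2.34417e+02]
0.113 [4.63000e-01 2.99000e-01 6.50000e-02 6.10000e-02 2.66300e+00 1.28625e+02
 2.32812e+02]
0.113 [ 4.71000e-01  1.84000e-01  6.30000e-02  6.20000e-02 -1.57070e+01
  1.73472e+02  2.26113e+02]
0.113 [ 5.84000e-01  1.92000e-01  6.30000e-02  6.80000e-02 -1.22280e+01
  1.70465e+02  1.83116e+02]
0.109 [ 4.44000e-01 -2.59000e-01  6.10000e-02  6.00000e-02 -8.62900e+00
  3.44583e+02  2.34417e+02]
0.109 [4.63000e-01 3.00000e-01 6.50000e-02 6.10000e-02 2.66300e+00 1.28625e+02
 2.32812e+02]
0.109 [ 4.72000e-01  1.85000e-01  6.40000e-02  6.20000e-02 -1.57070e+01
  1.73472e+02  2.26113e+02]
0.109 [ 5.84000e-01  1.93000e-01  6.30000e-02  6.90000e-02 -1.22280e+01
  1.70465e+02  1.83116e+02]
cup ((0.46310585737228394, -0.13642825186252594), 0.036984000355005264)
```

View pics/end.png

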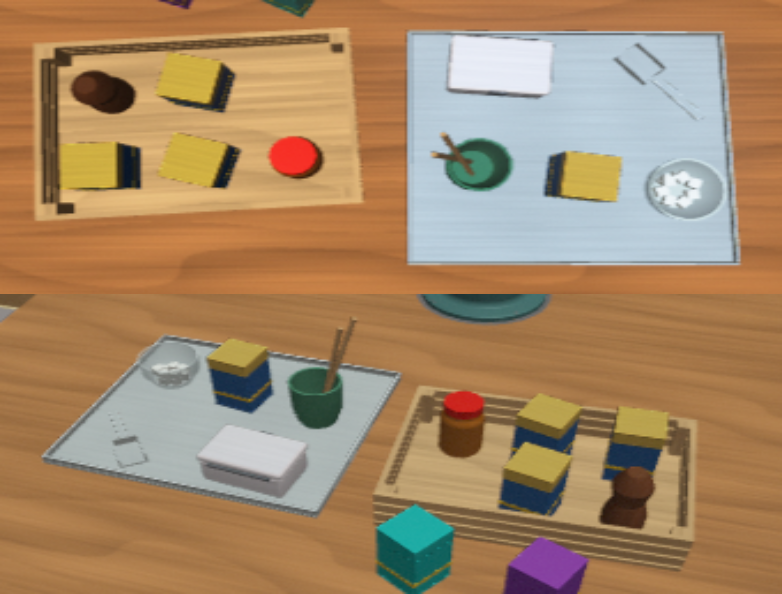

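The final picture shows the heavy tin upright between the cup and the bowl (lid at (590,176) in the crop). The other three tins, the jar and the mill stand in the crate, and the cup, bowl and scoop are unmoved. The gripper is clear, so I'm handing in.

```bash
python3 -c "
from workcell import job
print(job.finish_job())"
```

```text
the job is handed in; nothing more can be done
None
```

I lifted all four tins in turn. Three read about 1.6–2.3 N at the wrist, and I set each back where it had stood. The fourth, at the crate's back right, read about 6.2 N, so I put that one on the tray. I handed the job in at about 20 s; no verdict was reported.

**Placement:** the tin's lid measures (0.444, −0.259), and the midpoint between cup and bowl is (0.444, −0.260). That is about 1 mm off, against 25 mm allowed. It stands upright. Lowering it pressed it onto the tray with at most about 18 N.

**Everything else:** the other three tins are upright and within about 3 mm of where they started. The cup re-measured within 1 mm. The jar, mill, bowl and scoop look unmoved, but I checked those only by eye.

**Checks that disagreed:**
- Single wrist readings scattered by about ±1 N, so I used several for each tin. The heavy and light tins still differ by well over that.
- My cup-to-bowl distance came out at 248 mm instead of the stated 250 mm, which is within the camera calibration error.

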